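# Hold the stock strongbox unlocked

## Robot

A 6-joint arm with a two-finger parallel gripper is mounted at the origin on the work surface. World frame = base frame: x ahead of the robot, y to its left, z up, the work surface at z = 0. Lengths are in mm, angles in rad, forces in N, time in s.
With the tool pointing down it reaches from about 300 to 875 mm from the base axis. Payload 6.4 kg.
Tool frame: the origin (TCP) lies on the centre line of the jaws, within the pads' length; the fingertips stand 11 mm ahead of it and the grasp point (between the pads) lies 8 mm behind it; x points along the fingers, y is the direction in which the jaws open and shut, and the axes are right-handed (so a half turn about x gives the same grasp; the last joint's range is limited). The gripper opens to 88 mm and grips with 3 to 60 N. Pads are 18 mm wide; open, the fingers measure 123 mm over their backs; the gripper's body (75 mm by 187 mm) begins 45 mm behind the grasp point.
Start: joints at [1.02, 0.181, 1.607, -0, 1.354, -0.206], TCP at [194.344, 541.176, 249.714] pointing down, gripper open.
Joint ranges: [-2.99, 2.99], [-0.89, 2.07], [0.3, 2.58], [-1.14, 4.28], [0, 2.63], [-3.12, 3.12]. Speed limits (rad/s): [2.57, 2.57, 3.01, 3.14, 3.14, 3.14].

## Interface

Orientations are given as [roll, pitch, yaw] about the fixed x, y, z axes, in that order (R = Rz(yaw) Ry(pitch) Rx(roll)).
In Python, from cell import * gives the robot as it stands. The module is installed in compiled form; this text tells all that it offers. Calls block until the motion is done:
- goto(position, orientation): joint-space move of the TCP to a pose.
- move_straight(position, ori=None, feed=150, contact_N=None): straight line of the TCP; ori=None keeps the orientation; feed is the mean speed in mm/s. With contact_N (N) it stops when the force on the tool has changed by that much, and returns True; else False.
- move_j(angles): joint-space move.
- open_gripper() and close_gripper(strength=None): open the fingers fully, or close them until they stop; strength is the grip in N (None keeps the last).
- wait(seconds).
- inverse_kinematics(position, orientation): joint angles nearest the present ones, or None.
- sense(): the state.
- snapshot(name): name is "scene" or "side" or "wrist"; returns a dict with "img" (400x640x3 uint8, blue, green, red), "K" (3x3 intrinsics, pixels), "view" (4x4, takes a point from world to camera coordinates); the wrist camera has in their place "tool_from_camera" (4x4, takes a point from camera to tool coordinates, whose origin is the TCP and whose axes are the tool frame's). Camera axes: x right, y down, z forward; pixel columns grow to the right and rows downward; lengths in mm; the calibration is good to about 2 mm. A picture is of the moment at which its call begins: read the wrist's pose just before it. There is no depth.
A pose or a line that the arm cannot do raises IKError and nothing moves.
- hand_in(): hands the job in, once; it reports no verdict.
The state is a dict: "time_s": time; "q": joint angles; "qvel": joint speeds; "effort": joint torques, N m; "tool_pos": TCP position; "eef_rot": TCP orientation; "force": force on the tool from outside, world axes, zero at the start; "torque": the same for the moment, N m; "width": finger opening in mm.
Only numpy, scipy, OpenCV 4.12 (cv2) and the standard library are available. Lean on these libraries where they do the work, as an engineer would, in place of code of your own. Each camera call takes 0.05 s, during which the arm holds its last target. There are 200 camera calls.

## Task

Unlock the blue strongbox: take the key with the flat crossbar grip out of the wooden key stand, push it fully home into the lock on top of the strongbox, working it past the sticky pins, and then turn it a quarter turn clockwise as seen from above. The lock springs back, so finish while still gripping the key and holding it turned and fully in. Leave the other two keys standing in the stand.

Things in the scene. Friction and masses are not known exactly. Their poses are not given: they have to be found in the camera images.
- key_bar_grip (a point): Centre of the right key's grip, a flat steel crossbar 44 mm long (the key's x), 10 mm thick (y), 36 mm tall (z up). The key stands upright, bit down, in one hole of the stand. Below the bar: a neck 10 mm in diameter, 8 mm long, then a collar 18 mm in diameter, 4 mm thick, whose underside (the shoulder) is 30 mm below this point. 70 g, same either way round (half a turn about z).
- key_bar_shoulder (a point): Point on the right key's axis at its shoulder (underside of the collar, which rests on stand or lock plate); same axes as the key. Below it: a round shank 6 mm in diameter, at its end a flat bit 18 mm wide (x), 6 mm thick (y), half-round at the bottom, reaching 30 mm below this point. The wide part of the bit begins 16 mm below it.
- key_round_grip (a point): Centre of the grip of a wrong key, in another hole of the stand: a plain round steel knob 28 mm in diameter and 34 mm tall on the same collar. To be left standing.
- key_ring_grip (a point): Centre of the grip of the other wrong key, in the third hole of the stand: a small upright steel ring 32 mm across and 6 mm thick on the same collar. To be left standing.
- stand: Wooden key stand, fixed, 200 mm (x) by 64 mm (y) by 50 mm tall, origin at the centre of its underside. Three slots in a row along its x, at -60, 0 and +60 mm, each 20.5 mm (x) by 8.5 mm (y) and 36 mm deep; one key in each, in any order, the crossbar in line with the row.
- chest: Blue steel strongbox, fixed, 220 mm (x) by 200 mm (y) by 95 mm tall, origin at the centre of its underside. Its lock is a square steel plate 66 mm wide and 10 mm thick on the middle of its top. A loose carton 60 by 45 by 30 mm lies on one far corner of the top.
- lock_mouth (a point): Centre of the key slot at the lock plate's top face, 105 mm above the bench, z up. Fully home, the key's shoulder lies on the plate here. The slot is 20 mm long (this point's x), 8 mm wide (y), with a 2.5 mm bevel; below the 10 mm plate is the turning plug with an equal slot. The bit cannot turn inside the plate, only once it is below it: shoulder down on the plate or within 2 mm.
- plug (a joint): Turn of the lock plug about the vertical through lock_mouth, rad: 0 = locked, slots in line; grows clockwise seen from above to a stop at 1.57. Springs back when let go (0.02 N m at 0, 0.12 at the stop). About 0.12 rad of play, so turn the key a little further. Three sticky sprung pins, 16 to 24 mm down in it, each resist the bit with up to 12 N; rocking or twisting the key helps.
Not all that is in view belongs to the job. What is shaped like the part that bears key_ring_grip but yellow is not meant.

How it is judged:
By the outcome, as a careful person would: the job done as asked, in the order asked, and still so for the second after the job is handed in, while the arm keeps its last pose, push and grip.
It also fails if it takes over 54 s, if anything falls off the work surface, if the arm or the gripper's body presses on something with over 40 N, if the wrist force passes 120 N, or if a joint passes its speed limit or range.

## Working session

There is one attempt and no reset: what is moved stays moved. The work goes in short steps, each a Python script; the robot and the scene stay as the last script left them, time stands still between calls to the robot, and variables do not carry over. Pictures are saved under pics/ and viewed, about 8 in all and at most 12, crops included, and the job is handed in when it is done.

```bash
mkdir -p pics
python3 - <<'E'
from cell import *
import cv2,numpy as np
s=sense();print(s)
for n in["scene","side","wrist"]:
    d=snapshot(n);cv2.imwrite(f"pics/{n}0.png",d["img"])
    print(n,d["K"].tolist(),np.round(d.get("view",d.get("tool_from_camera")),4).tolist())
E
python3 -c "
import cv2,numpy as np
a=[cv2.imread(f'pics/{n}0.png') for n in('scene','side')]
cv2.imwrite('pics/both.png',cv2.resize(np.vstack(a),(480*1,600)))"
```

```text
{'time_s': 0.0, 'q': array([ 1.01971815e+00,  1.81544931e-01,  1.60798830e+00, -3.00658876e-06,
        1.35379914e+00, -2.06299981e-01]), 'qvel': array([ 0.00114384,  0.0002103 ,  0.0007876 , -0.00223936, -0.00136823,
       -0.00177316]), 'effort': array([ 1.27776488e-06, -4.33880889e+01, -3.41847539e+01,  7.00197159e-02,
        3.89592431e-02, -1.31518282e-04]), 'tool_pos': array([194.05378326, 540.72187461, 248.81746194]), 'eef_rot': array([-1.77540927,  1.56905662, -2.12018682]), 'force': array([-0.41369801,  1.15648559,  0.0308648 ]), 'torque': array([ 0.02614672, -0.01079526, -0.0536635 ]), 'width': 88.34538323449495}
scene [[363.6404491696721, 0.0, 325.0856566949734], [0.0, 363.6404491696721, 192.45927609809596], [0.0, 0.0, 1.0]] [[0.23, 0.9732, -0.0072, -69.0649], [0.6646, -0.1625, -0.7293, -286.6647], [-0.7109, 0.163, -0.6841, 1137.6975], [0.0, 0.0, 0.0, 1.0]]
side [[374.6161229138674, 0.0, 320.0960990760193], [0.0, 374.6161229138674, 199.17170715833277], [0.0, 0.0, 1.0]] [[-0.9552, -0.2955, 0.0174, 483.608], [-0.2097, 0.6342, -0.7442, 197.6043], [0.2089, -0.7145, -0.6678, 788.7832], [0.0, 0.0, 0.0, 1.0]]
wrist [[297.1754208211338, 0.0, 314.34138739201575], [0.0, 297.1754208211338, 195.41638050279943], [0.0, 0.0, 1.0]] [[0.0, -0.3034, 0.9529, -134.443], [1.0, 0.0001, 0.0, -0.4409], [-0.0001, 0.9529, 0.3034, -78.5976], [0.0, 0.0, 0.0, 1.0]]
```

View pics/scene0.png

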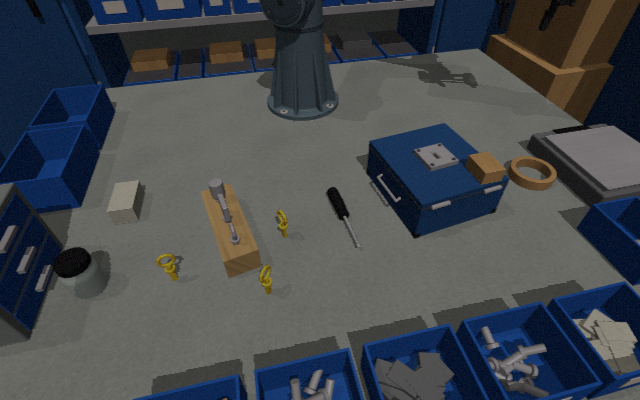

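View pics/side0.png

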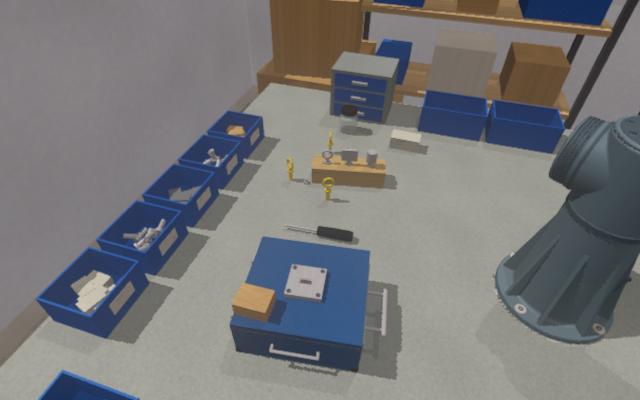

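Scene view: the stand is at about (230,228), with the round knob at (216,188), the bar in the middle at (226,207) and the ring at (235,235). The chest's lock plate is at (437,157). The side view agrees: ring (327,157), bar (349,156), knob (371,158), lock (306,282). Next I'll get rough positions by ray casting, then look from the wrist camera.

```bash
cat > h.py <<'E'
from cell import *
import cv2,numpy as np
from scipy.spatial.transform import Rotation as R
def ray(d,uv,T=None):
    """origin, dir in world; T = world_from_camera for wrist"""
    W=np.linalg.inv(d["view"]) if T is None else T
    v=W[:3,:3]@np.linalg.inv(d["K"])@[uv[0],uv[1],1.]
    return W[:3,3],v
def onz(o,v,z): return o+v*(z-o[2])/v[2]
def down(yaw):
    """tool x down, jaw axis y along world angle yaw"""
    x=np.array([0,0,-1.]);y=np.array([np.cos(yaw),np.sin(yaw),0])
    return R.from_matrix(np.c_[x,y,np.cross(x,y)]).as_euler('xyz')
def toolT(s):
    T=np.eye(4);T[:3,:3]=R.from_euler('xyz',s["eef_rot"]).as_matrix();T[:3,3]=s["tool_pos"];return T
def wrist(name):
    s=sense();d=snapshot("wrist");d["T"]=toolT(s)@d["tool_from_camera"]
    cv2.imwrite(f"pics/{name}.png",d["img"])
    np.savez(f"pics/{name}.npz",K=d["K"],T=d["T"]);return d
E
python3 - <<'E'
from h import *
a=snapshot("scene");b=snapshot("side")
for n,p,q,z in[("bar",(226,207),(349,156),80),("ring",(235,235),(327,157),80),("knob",(216,188),(371,158),80),("lock",(436,155),(306,282),105)]:
    print(n,onz(*ray(a,p),z).round(1),onz(*ray(b,q),z).round(1))
s=sense();print(R.from_euler('xyz',s["eef_rot"]).as_matrix().round(3).tolist())
for p in[(590,-260,250),(500,300,250)]:
    for y in np.arange(-3,3.2,.5):
        q=inverse_kinematics(p,down(y));print(p,y,None if q is None else np.round(q,2))
E
```

```text
bar [ 501.9 -239.5   80. ] [ 499.3 -235.8   80. ]
ring [ 575.8 -226.6   80. ] [ 554.1 -212.5   80. ]
knob [ 442.9 -257.    80. ] [ 441.1 -245.7   80. ]
lock [477.1 196.8 105. ] [472.1 202.3 105. ]
[[-0.0, 0.338, 0.941], [-0.001, 0.941, -0.338], [-1.0, -0.001, -0.0]]
(590, -260, 250) -3.0 [-0.6   0.33  1.42  0.    1.39  2.4 ]
(590, -260, 250) -2.5 [-0.6   0.33  1.42  0.    1.39  1.9 ]
(590, -260, 250) -2.0 [-0.6   0.33  1.42  0.    1.39  1.4 ]
(590, -260, 250) -1.5 [-0.6   0.33  1.42  0.    1.39  0.9 ]
(590, -260, 250) -1.0 [-0.6   0.33  1.42  0.    1.39  0.4 ]
(590, -260, 250) -0.5 [-0.6   0.33  1.42  0.    1.39 -0.1 ]
(590, -260, 250) 0.0 [-0.6   0.33  1.42  0.    1.39 -0.6 ]
(590, -260, 250) 0.5 [-0.6   0.33  1.42  0.    1.39 -1.1 ]
(590, -260, 250) 1.0 [-0.6   0.33  1.42  0.    1.39 -1.6 ]
(590, -260, 250) 1.5 [-0.6   0.33  1.42  0.    1.39 -2.1 ]
(590, -260, 250) 2.0 [-0.6   0.33  1.42  0.    1.39 -2.6 ]
(590, -260, 250) 2.5 [-0.6   0.33  1.42  0.    1.39 -3.1 ]
(590, -260, 250) 3.0 [-0.6   0.33  1.42  0.    1.39  2.68]
(500, 300, 250) -3.0 [ 0.34  0.2   1.59 -0.    1.36 -2.95]
(500, 300, 250) -2.5 [0.34 0.2  1.59 0.   1.36 2.84]
(500, 300, 250) -2.0 [ 0.34  0.2   1.59 -0.    1.36  2.34]
(500, 300, 250) -1.5 [ 0.34  0.2   1.59 -0.    1.36  1.84]
(500, 300, 250) -1.0 [ 0.34  0.2   1.59 -0.    1.36  1.34]
(500, 300, 250) -0.5 [ 0.34  0.2   1.59 -0.    1.36  0.84]
(500, 300, 250) 0.0 [ 0.34  0.2   1.59 -0.    1.36  0.34]
(500, 300, 250) 0.5 [ 0.34  0.2   1.59 -0.    1.36 -0.16]
(500, 300, 250) 1.0 [ 0.34  0.2   1.59 -0.    1.36 -0.66]
(500, 300, 250) 1.5 [ 0.34  0.2   1.59 -0.    1.36 -1.16]
(500, 300, 250) 2.0 [ 0.34  0.2   1.59 -0.    1.36 -1.66]
(500, 300, 250) 2.5 [ 0.34  0.2   1.59 -0.    1.36 -2.16]
(500, 300, 250) 3.0 [ 0.34  0.2   1.59 -0.    1.36 -2.66]<sys>:0: UserWarning: Gimbal lock detected. Setting third angle to zero since it is not possible to uniquely determine all angles.
```

```bash
python3 -W ignore - <<'E'
from h import *
goto([475,200,230],down(0.));wait(.3);wrist("lock")
goto([505,-238,215],down(-1.4));wait(.3);wrist("stand")
print(sense()["time_s"])
cv2.imwrite("pics/two.png",np.vstack([cv2.imread("pics/lock.png")[60:360,:],cv2.imread("pics/stand.png")[60:360,:]]))
E
```

```text
4.1917
```

View pics/two.png

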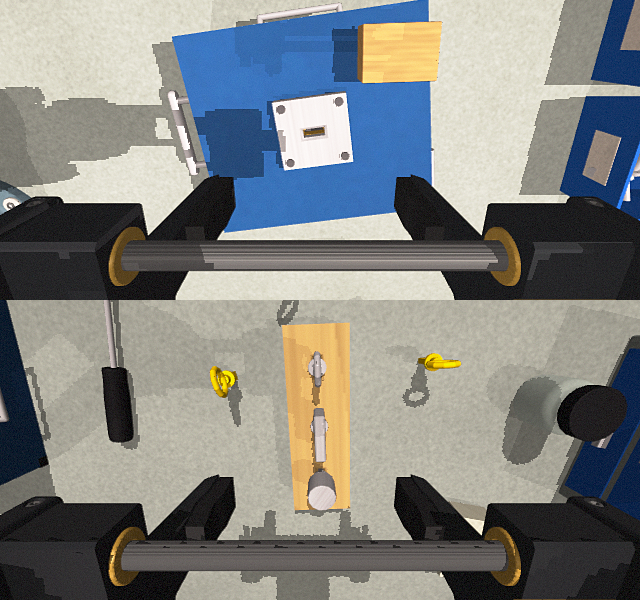

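The top half is the lock view: plate about (312,192 full-image), slot (314,192), carton well clear. The bottom half is the stand view: ring (317,129), bar in the middle (319,195), knob (322,250). I'll measure these with masks.

```bash
python3 -W ignore - <<'E'
from h import *
def load(n):
    z=np.load(f"pics/{n}.npz");return cv2.imread(f"pics/{n}.png"),dict(K=z["K"]),z["T"]
def big(m):
    return max(cv2.findContours(m.astype(np.uint8),cv2.RETR_EXTERNAL,cv2.CHAIN_APPROX_NONE)[0],key=cv2.contourArea)
def rect(c,d,T,z):
    p=np.array([onz(*ray(d,q),z)[:2] if T is None else onz(*ray(d,q,T),z)[:2] for q in c[:,0,:]],np.float32)
    (x,y),wh,a=cv2.minAreaRect(p);return np.round([x,y,*wh,a],1)
im,d,T=load("lock");g=im.astype(int);hsv=cv2.cvtColor(im,cv2.COLOR_BGR2HSV)
box=np.zeros(im.shape[:2],bool);box[140:245,260:365]=1
pl=box&(hsv[...,1]<60)&(hsv[...,2]>90)
print("plate",rect(big(pl),d,T,105))
sb=np.zeros_like(box);sb[175:210,295:335]=1
sl=sb&((hsv[...,1]>60)|(hsv[...,2]<110));c=big(sl)
print("slot",rect(c,d,T,105),cv2.boundingRect(c))
im,d,T=load("stand");hsv=cv2.cvtColor(im,cv2.COLOR_BGR2HSV)
wd=np.zeros_like(box);wd[75:275,270:360]=1
w=cv2.morphologyEx((wd&(hsv[...,1]>80)&(hsv[...,0]<25)).astype(np.uint8),cv2.MORPH_CLOSE,np.ones((5,5)))
print("stand@50",rect(big(w),d,T,50))
bb=np.zeros_like(box);bb[160:228,305:333]=1
b=bb&(hsv[...,1]<60);cb=big(b);print("bar px",cv2.minAreaRect(cb),"grip@98",rect(cb,d,T,98))
crop=np.hstack([cv2.resize(cv2.imread("pics/lock.png")[142:242,262:362],(400,400)),cv2.resize(im[140:240,270:370],(400,400))])
cv2.imwrite("pics/c1.png",crop)
E
```

```text
plate [473.7 199.6  66.7  67.5   8.2]
slot [474.2 199.7  19.5   7.7   6.7] (303, 187, 22, 11)
stand@50 [ 500.3 -243.1  200.4   63.8   11.9]
bar px ((319.0, 194.5), (53.0, 16.0), 90.0) grip@98 [ 504.8 -242.1   49.4   14.1    9.9]
```

View pics/c1.png

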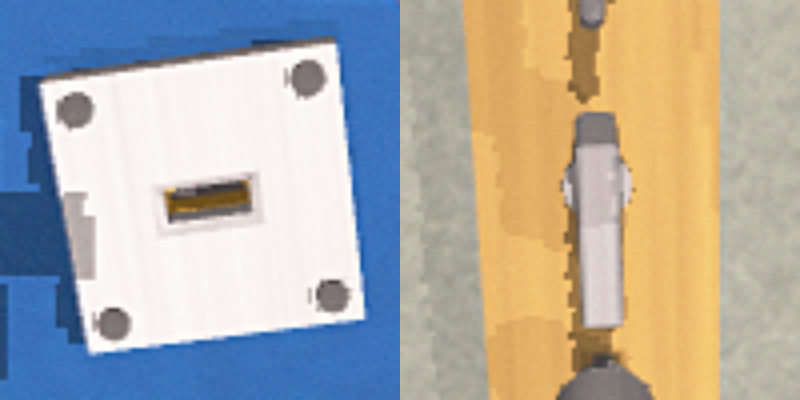

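```bash
python3 -W ignore - <<'E'
from h import *
z=np.load("pics/stand.npz");d=dict(K=z["K"])
p=onz(*ray(d,(320.25,198.5),z["T"]),98);print("bar cast",p)
s=np.array([500.3,-243.1])
assert np.linalg.norm(p[:2]-s)<4
c=(p[:2]+s)/2;print(c)
o=down(.208+np.pi/2)
print(inverse_kinematics([*c,140],o))
goto([*c,140],o)
print(move_straight([*c,66],feed=60,contact_N=8),sense()["tool_pos"],sense()["force"])
wait(.2);f0=sense()["force"];close_gripper(60);wait(.3)
t=sense();print(t["width"],t["tool_pos"],t["force"]-f0,t["torque"],t["time_s"])
E
```

```text
bar cast [ 501.9723791  -243.74557798   98.        ]
[ 501.13618955 -243.42278899]
[-0.66522554  0.26544352  1.74366754  0.          1.1324816  -2.44402187]
False [ 501.45048522 -243.64798952   66.47866699] [ 0.51945243  0.26504902 -0.37580815]
9.712061311556234 [ 501.10373487 -243.3985211    65.97377168] [ 1.09788442  0.59325376 -0.17109883] [0.05137291 0.05674272 0.01138531] 9.9333
```

```bash
python3 -W ignore - <<'E'
from h import *
p=sense()["tool_pos"]
move_straight([p[0],p[1],200],feed=120);print(sense()["width"])
o=down(.14+np.pi/2)
goto([474,199.7,200],o);move_straight([474,199.7,163],feed=80);wait(.3)
t=sense();print(t["width"],t["tool_pos"],t["force"],t["time_s"])
d=wrist("ins");a=d["img"]
e=snapshot("side");q=e["img"];f=snapshot("scene")["img"]
A=cv2.resize(a[120:320,220:420],(400,400),interpolation=cv2.INTER_CUBIC)
B=cv2.resize(q[200:300,256:356],(400,400),interpolation=cv2.INTER_CUBIC)
cv2.imwrite("pics/c2.png",np.hstack([A,B]))
cv2.imwrite("pics/side2.png",q);cv2.imwrite("pics/scene2.png",f)
E
```

```text
9.755576956744484
9.440765554876743 [474.26984103 199.79542858 163.44987548] [ 0.55487973 -0.85700869 -0.78876708] 13.75
```

View pics/c2.png

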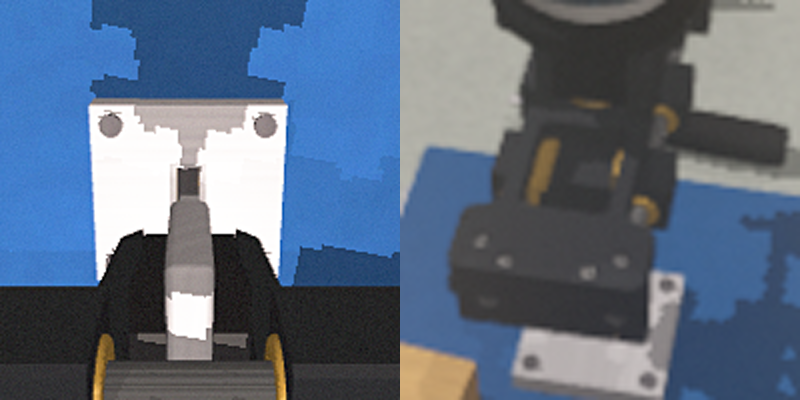

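The wrist view shows the slot (crop (188,185)) in line with the bar (crop (190,235)) across the jaws. The offset along the slot isn't visible directly, so I'll compute it from the bar's end face and the plate screws. The side view is blocked by the gripper.

```bash
python3 -W ignore - <<'E'
from h import *
def L(n):
    z=np.load(f"pics/{n}.npz");return dict(K=z["K"]),z["T"]
d,T=L("lock");c=lambda u,v,z:onz(*ray(d,(u,v),T),z)[:2]
sc=[c(262+u/4,142+v/4,105) for u,v in[(75,110),(308,77),(113,323),(332,295)]]
print("view1 screws",np.round(sc,1).tolist(),"mean",np.mean(sc,0))
m1=(sc[0]+sc[2])/2
v=sc[1]+sc[3]-sc[0]-sc[2];a=np.arctan2(v[1],v[0]);print("angle",a)
d,T=L("ins");k=lambda u,v,z:onz(*ray(d,(220+u/2,120+v/2),T),z)[:2]
s2=[k(110,125,105),k(264,125,105)];m2=(s2[0]+s2[1])/2
print("view2 screws",np.round(s2,1).tolist(),"shift view2-view1",m2-m1,"ang",np.arctan2(*(s2[0]-s2[1])[::-1])-np.pi/2)
X=np.array([np.cos(.14),np.sin(.14)]);Y=np.array([-X[1],X[0]]);t=T[:2,3]
tp=np.array([474.27,199.8])
for n,u,v,z in[("endtop",190,265,195.4),("endbot",189,202,159.4),("slotend",188,168,105)]:
    r=k(u,v,z)-tp;print(n,"along",r@X,"across",r@Y)
E
```

```text
view1 screws [[444.8, 220.5], [496.6, 228.0], [452.1, 169.1], [503.6, 176.3]] mean [474.24998542 198.49409587]
angle 0.14173247537987477
view2 screws [[451.8, 169.4], [444.6, 220.7]] shift view2-view1 [-0.25479374  0.24223433] ang -3.001548619411172
endtop along -23.154096590951205 across -0.30086355497812445
endbot along -21.24895964171063 across -0.451298923333153
slotend along -11.179483731835726 across -0.7283772721752035
```

```bash
python3 -W ignore - <<'E'
from h import *
o=down(.14+np.pi/2)
move_straight([474.2,199.3,156],o,feed=60);wait(.2);f0=sense()["force"]
print(move_straight([474.2,199.3,137],feed=25,contact_N=6));wait(.2)
t=sense();print(t["width"],t["tool_pos"],t["force"]-f0,t["torque"],t["time_s"])
E
```

```text
False
9.323073965901546 [474.34275571 199.32243806 137.18326481] [-0.19537412  0.35275136 -1.57617353] [ 0.05560783 -0.00682704 -0.02464451] 15.475
```

```bash
python3 -W ignore - <<'E'
from h import *
y0=.14+np.pi/2;f0=np.array([0,0,-.8]);k=0
z=137
while z>121.5 and k<14:
    k+=1;z-=1.5 if z>121 else 0
    sg=.06*(-1)**k
    c=move_straight([474.2,199.3,z],down(y0+sg),feed=20,contact_N=28)
    t=sense();print(round(z,1),c,t["tool_pos"].round(2),t["force"].round(1),round(t["width"],2),round(t["time_s"],2))
    if c: z=max(z,t["tool_pos"][2]-1)
E
```

```text
135.5 False [474.16 199.28 135.53] [-0.8 -0.3 -0.6] 9.71 15.72
134.0 False [474.19 199.31 134.05] [ 0.1 -1.6  0.5] 9.21 15.99
132.5 False [474.18 199.29 132.54] [ 1.   0.2 -1.3] 9.41 16.26
131.0 False [474.17 199.31 131.03] [ 0.1 -0.  -0.6] 9.68 16.52
129.5 False [474.14 199.28 129.51] [-0.4 -0.1 -1.4] 9.71 16.79
128.0 False [473.86 199.29 127.85] [-1.8 -0.1 -0.7] 9.27 17.06
126.5 False [474.   199.27 126.42] [-2.  -0.3 -0.5] 9.48 17.32
125.0 False [474.23 199.14 125.26] [-3.8 -2.   2.2] 9.47 17.59
123.5 False [474.36 199.4  123.84] [-2.3 -0.8  3.9] 9.68 17.86
122.0 False [474.32 199.31 122.57] [-4.3 -1.3  5.9] 9.23 18.12
120.5 False [474.49 199.37 120.98] [-2.9 -0.8  5.6] 9.42 18.39
```

```bash
python3 -W ignore - <<'E'
from h import *
y0=.14+np.pi/2
for z,sg,n in[(119,0.06,28),(117,-.06,28),(115,0.0,28)]:
    c=move_straight([474.2,199.3,z],down(y0+sg),feed=15,contact_N=n)
    t=sense();print(z,c,t["tool_pos"].round(2),t["force"].round(1),round(t["width"],2),round(t["time_s"],2))
    if c: break
wait(.3);t=sense();print(t["tool_pos"].round(2),t["force"].round(1))
d=wrist("home");e=snapshot("side")
A=cv2.resize(d["img"][120:320,220:420],(400,400),interpolation=cv2.INTER_CUBIC)
B=cv2.resize(e["img"][200:300,256:356],(400,400),interpolation=cv2.INTER_CUBIC)
cv2.imwrite("pics/c3.png",np.hstack([A,B]))
E
```

```text
119 False [474.83 199.38 120.83] [-7.8 -2.2 16.4] 9.45 18.66
117 False [475.3  199.68 120.67] [-12.7  -2.4  32.4] 9.65 18.94
115 False [475.97 199.82 120.43] [-16.1  -2.9  42.3] 9.06 19.23
[475.95 199.79 120.43] [-16.9  -4.2  43.8]
```

View pics/c3.png

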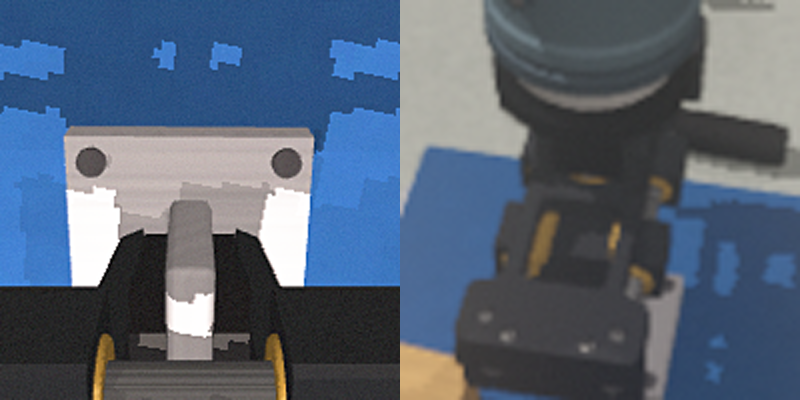

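It stopped hard at TCP z≈120.7, against a nominal 121 for shoulder on plate. The bar's end face is at the same crop rows (202/265) as before, so the key hasn't slipped in the jaws. Next I'll ease the push a little and turn clockwise.

```bash
python3 -W ignore - <<'E'
from h import *
y0=.14+np.pi/2
move_straight([474.2,199.3,118],down(y0),feed=30)
t=sense();print(t["tool_pos"].round(2),t["force"].round(1),t["torque"].round(3))
for a in list(np.arange(.2,1.61,.2))+[1.65,1.7]:
    move_straight([474.2,199.3,118],down(y0-a),feed=20)
    t=sense();m=R.from_euler('xyz',t["eef_rot"]).as_matrix()[:,1]
    print(round(a,2),"turn",round(y0-np.arctan2(m[1],m[0]),3),t["tool_pos"].round(2),t["force"].round(1),t["torque"].round(3),round(t["width"],2),round(t["time_s"],2))
    if abs(t["torque"][2])>1 or t["force"][2]>60: break
E
```

```text
[475.28 199.6  120.65] [-8.8 -1.8 20.6] [-0.229  1.526  0.015]
0.2 turn 0.197 [475.42 199.79 120.68] [-8.3 -0.3 21.3] [-0.148  1.399 -0.014] 9.52 20.23
0.4 turn 0.397 [475.48 199.59 120.64] [-8.  -1.2 20.4] [-0.319  1.368  0.007] 9.66 20.57
0.6 turn 0.597 [475.51 199.36 120.67] [-8.1 -1.8 21.7] [-0.493  1.368  0.02 ] 9.55 20.93
0.8 turn 0.797 [475.52 199.14 120.67] [-8.3 -4.3 21. ] [-0.679  1.461  0.006] 9.43 21.27
1.0 turn 0.996 [475.44 198.94 120.66] [-8.3 -5.1 21.7] [-0.986  1.508  0.053] 9.18 21.62
1.2 turn 1.196 [475.18 198.69 120.65] [-9.7 -6.5 22.8] [-1.162  1.696  0.125] 9.25 21.98
1.4 turn 1.396 [474.95 198.61 120.64] [-9.8 -6.9 23.9] [-1.234  1.983  0.062] 9.24 22.32
1.6 turn 1.596 [474.58 198.6  120.62] [-11.4  -7.1  25.2] [-1.257  2.177  0.055] 9.54 22.68
1.65 turn 1.646 [474.51 198.59 120.61] [-12.4  -7.   25.6] [-1.335  2.28   0.182] 9.6 22.93
1.7 turn 1.696 [474.45 198.61 120.6 ] [-11.5  -6.4  26. ] [-1.286  2.318  0.115] 9.36 23.18
```

```bash
python3 -W ignore - <<'E'
from h import *
y0=.14+np.pi/2
for a in np.arange(1.73,1.87,.03):
    move_straight([474.2,199.3,118],down(y0-a),feed=20);wait(.15)
    T=np.mean([(sense()["torque"][2],wait(.02))[0] for _ in range(5)])
    t=sense();m=R.from_euler('xyz',t["eef_rot"]).as_matrix()[:,1]
    print(round(a,2),"turn",round(y0-np.arctan2(m[1],m[0]),3),t["tool_pos"].round(2),t["force"].round(1),round(T,3),round(t["width"],2),round(t["time_s"],2))
    if T>.4: break
d=wrist("turned");cv2.imwrite("pics/c4.png",cv2.resize(d["img"][100:340,190:440],(500,480),interpolation=cv2.INTER_CUBIC))
cv2.imwrite("pics/scene4.png",snapshot("scene")["img"])
E
```

```text
1.73 turn 1.726 [474.47 198.62 120.62] [-13.8  -6.7  26.3] 0.186 9.41 23.66
1.76 turn 1.755 [474.42 198.6  120.62] [-12.4  -7.2  25.6] 0.284 9.49 24.14
1.79 turn 1.785 [474.33 198.65 120.61] [-12.2  -6.9  27. ] 0.4 9.35 24.62
1.82 turn 1.815 [474.32 198.66 120.61] [-12.3  -5.7  25.4] 0.487 9.71 25.11
```

View pics/c4.png

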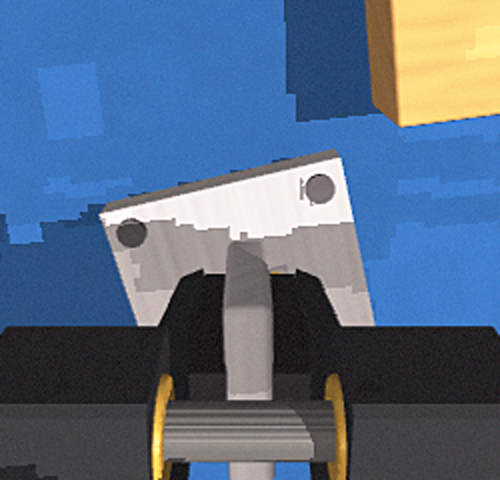

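View pics/scene4.png

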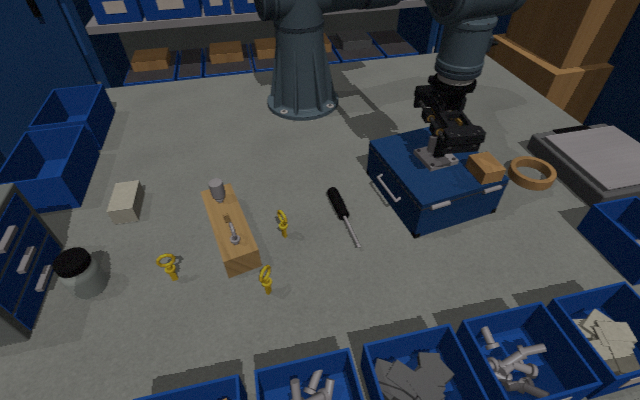

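The bar is still square in the pads and turned about 100° from the plate's slot line. The torque is now rising linearly against the stop, with the shoulder still down. In the scene view, the ring and knob keys are still standing and the carton hasn't moved. Handing in.

```bash
python3 -c "
from cell import *
hand_in();s=sense();print(s['time_s'],s['tool_pos'],s['force'],s['torque'],s['width'])"
```

```text
the job is handed in; nothing more can be done
the job is handed in; nothing more can be done
```

I took the crossbar key from the middle hole of the stand, pushed it fully home into the strongbox lock, turned it clockwise to the stop, and handed in still holding it there.

**Last checks before handing in (at 25.1 s of the 54 s limit):**
- **Fully in:** the arm stopped hard at TCP z of about 120.6 mm (nominal 121 for the shoulder on the plate). It was still pressing down with about 25 N.
- **Turned:** the gripper had turned 1.815 rad. Past about 1.70 rad the torque climbed steadily to about 0.49 N m, well above the 0.12 N m spring, so the plug appears to be against its stop.
- **Still gripped:** the finger opening stayed at 9.1–9.8 mm, on a 10 mm bar, and the key showed no slip.
- **Other keys:** the ring and knob keys were still standing in the stand.

**Did not go as expected:**
- **Pins:** with about ±0.06 rad of twist on the way in, the wrist force stayed at 6 N or less, so I never felt the pins distinctly.
- **Side load:** the downward push also left about 12–14 N sideways on the tool. It peaked at about 17 N sideways and 44 N vertical while I was testing whether the key was fully seated, and I eased the push after that.
- **After handing in:** I could not read the state again, because the cell accepts no calls once the job is in.

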